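# Start a coarse thumbscrew in a nut plate

### The arm

A 7-joint arm with a two-finger parallel gripper is mounted at the origin on a cart in front of the work surface, level with it; the furniture and walls round the work are solid. World frame = base frame: x ahead of the robot, y to its left, z up, the work surface at z = 0. Lengths are in m, angles in rad, forces in N, time in s.
With the tool pointing down it reaches from about 0.4 to 0.85 m from the base axis. Payload 4.4 kg.
Tool frame: the origin (TCP) lies between the finger pads; the fingertips stand 14 mm ahead of it and the grasp point (between the pads) lies 5 mm behind it; z points along the fingers, y is the line along which they close (so a half turn about z gives the same grasp; the last joint's range is limited). The gripper opens to 94 mm and grips with 3 to 60 N. Pads are 16 mm wide; open, the fingers measure 119 mm over their backs; the gripper's body (75 mm by 177 mm) begins 78 mm behind the grasp point.
Start: joints at [-1.354, 0.628, 0.038, 1.517, -0.027, 0.996, -0.02], TCP at [0.181, 0.624, 0.187] pointing down, gripper open.
Joint ranges: [-3.06, 3.06], [-0.37, 2.12], [-1.25, 1.32], [0.18, 2.47], [-1.1, 4.24], [0.23, 1.98], [-2.94, 2.94]. Speed limits (rad/s): [2.57, 2.57, 3.14, 3.14, 3.14, 3.14, 3.14].

### API

Orientations are given as [roll, pitch, yaw] about the fixed x, y, z axes, in that order (R = Rz(yaw) Ry(pitch) Rx(roll)).
In Python, from station import bot, cams gives the robot as it stands.
- The arm moves only by the shell command python3 -m inch 'ROWS'. ROWS is JSON, a list of rows, each a list of 7 numbers: the closure, from -1 (fully open) to 1 (shut), then the shift along the tool's x, y, z in cm, then the turn, a rotation vector about the tool's x, y, z in rad. In form: [[gripper, dx, dy, dz, ax, ay, az], ...]. A call has 1 to 12 rows; each row is the pose to reach, as a shift and turn from the pose commanded when the call began, along the tool's axes at that moment; what a row does not reach only later rows make up. A row lasts 1/8 s, in which the tool goes at most 62.5 mm and 10.7 degrees, less where a joint would pass 70% of its speed; a pose out of reach is approached as far as the arm can. A call with a gripper value outside its range is refused whole. The fingers move at their own pace and stop on an object; the grip force is fixed at half the most. Time passes only in rows, so rows that repeat a pose let the fingers close. It gives the time, the measured TCP pose, the force, the opening and the grip force at its end, in the units of the state.
- bot.observe(): the state, without advancing time (a new reading comes with each control period).
- cams.snapshot(name): name is "scene" or "top" or "wrist"; returns a dict with "pixels" (480x640x3 uint8, blue, green, red), "fx", "fy", "cx", "cy" (pixels), "k1" (the pictures are not rectified: a ray, as slopes to the right and down, at radius r is drawn at 1 + k1 r^2 times it, then the intrinsics apply), "R" (3x3) and "t" (3): a world point X has camera coordinates R X + t. Camera axes: x right, y down, z forward; pixel columns grow to the right and rows downward; lengths in m; the calibration is good to about 2 mm. A picture is of the moment at which its call begins. There is no depth.
- bot.sign_off(): hands the job in; it is judged then, once.
The state is a dict: "clock": time; "joints": joint angles; "dq": joint speeds; "joint_torque": joint torques, N m; "tcp_pos": TCP position; "eef_rot": TCP orientation; "force": force on the tool from outside, world axes, zero at the start; "wrist_torque": the same for the moment, N m; "gripper_width": finger opening in m; "gripper_force": force on a finger pad.
Only numpy, scipy, OpenCV 4.12 (cv2) and the standard library are available. Lean on these libraries where they do the work, as an engineer would, in place of code of your own. Each camera call takes 0.05 s, during which the arm holds its last target. There are 200 camera calls.

### The job

Take the thumbscrew out of its parking block and, facing the way it does now, stand it upright in the raised boss of the nut plate so that the two ends of its cross pin rest on the boss's rim. Then turn it backward (anticlockwise seen from above) until the pin drops into the gaps of the rim, let it settle there, and turn it forward (clockwise) one full turn down the thread. Finish while holding the started thumbscrew still in the gripper, and do not knock over or push aside the loose bottles.

Things in the scene. Friction and masses are not known exactly. Their poses are not given: they have to be found in the camera images.
- thumbscrew: Loose 0.12 kg screw, upright: white round head 30 mm wide on top, steel shank 14 mm wide with round tip, steel cross pin 4 mm thick whose two ends stand out to 13 mm from the axis. Origin: where pin crosses axis. z up the axis, x along the pin (a half turn looks the same). Shank tip 34 mm below, head's underside 36 mm and top 60 mm above the origin.
- screw_head (a point): Centre of the thumbscrew's knurled head (24 mm high), 48 mm above its origin; axes as the thumbscrew's. A thin dark bar across the head's top lies parallel to the cross pin. The head is the part to grip.
- park_block: Fixed grey block 64 x 64 x 44 mm, origin under its centre. The thumbscrew stands loosely in a 17.5 mm hole in its middle, pin on the block's top, its origin 46 mm above the worktop. Lift it at least 36 mm to clear the block.
- nut_plate: Fixed aluminium plate 96 x 84 x 10 mm with an upright round boss 41 mm wide in its middle, 62 mm high above the worktop. Origin under the centre. The boss's bore takes the shank with 0.8 mm play all round; its flat rim carries the ends of the pin. Set down facing as at the start, the pin lies 58 to 132 degrees anticlockwise (from above) from the plate's x axis.
- boss_rim (a point): Centre of the boss's rim, top face; axes as the plate's. The screw's origin is 2 mm above this with the pin on the rim, 5.5 mm below it with the pin dropped into the gaps, and sinks 15 mm for each clockwise turn (20.5 mm below after one turn; it goes on a little further). It turns easily, stays where it is left, has up to 1.5 mm play up and down and cannot be pulled out of the thread.
- gap (a point): Middle of one of the rim's two gaps, 11 mm from the boss's axis on the plate's +x side; the other is opposite, on the -x side. The pin drops in when it lies along the plate's x axis (170 to 194 degrees anticlockwise from +x).
- stop (a point): Top of one of two small stops, 12 mm from the axis, 5 mm above the rim, 36 degrees anticlockwise of each gap. A pin turned anticlockwise runs along the rim, comes over the gap and is caught by the stop. Turned clockwise from where it is first set down it only runs against the back of a stop.
- dropper: Loose white dropper bottle with a green pointed cap, 29 mm in diameter, 85 mm high, origin under its centre; a bystander.
- bottle_small: Loose brown reagent bottle with a white cap, 48 mm in diameter, 99 mm high, origin under its centre; a bystander.
- bottle_white: Loose white reagent bottle with a green cap, 60 mm in diameter, 122 mm high, origin under its centre; a bystander.

How it is judged:
By the outcome, as a careful person would: the job done as asked, in the order asked, and still so for the second after the job is handed in, while the arm keeps its last pose, push and grip.
It also fails if it takes over 67 s, if anything falls off the work surface, if the arm or the gripper's body presses on something with over 40 N, if the wrist force passes 120 N, or if a joint passes its speed limit or range.

## Working session

There is one attempt and no reset: what is moved stays moved. The work goes in short steps, Python scripts to look and compute and a shell command to move; the robot and the scene stay as the last step left them, time stands still between calls to the robot, and variables do not carry over. Pictures are saved under pics/ and viewed, at most 10 in all, crops included, and the job is handed in when it is done.

```bash
ls; mkdir -p pics
python3 - <<'E'
from station import bot, cams
import cv2,numpy as np
s=bot.observe()
for k in("clock","tcp_pos","eef_rot","gripper_width","force"):print(k,s[k])
for n in("top","scene"):
    d=cams.snapshot(n);cv2.imwrite(f"pics/{n}0.png",d["pixels"]);print(n,d["fx"],d["fy"],d["cx"],d["cy"],d["k1"],np.round(d["R"],4).tolist(),np.round(d["t"],4).tolist())
E
```

```text
pics
clock 0.0
tcp_pos [0.18115187 0.62350786 0.18657127]
eef_rot [-3.13971204e+00  2.11920601e-05  2.85881462e+00]
gripper_width 0.09430040041017224
force [-0.30210663 -0.28776278 -0.76306001]
top 543.2131084648028 543.2131084648028 318.87019740119587 244.4807243689633 -0.0361653958763687 [[-0.0136, -0.9993, -0.0336], [-0.9972, 0.016, -0.073], [0.0735, 0.0325, -0.9968]] [0.0333, 0.6198, 0.8814]
scene 448.7760898774457 448.7760898774457 325.3882706687448 233.90524358009358 -0.060573318155853886 [[-0.5214, -0.8533, 0.0015], [-0.3703, 0.2247, -0.9013], [0.7688, -0.4706, -0.4331]] [0.337, 0.3074, 0.4307]
```

View pics/top0.png

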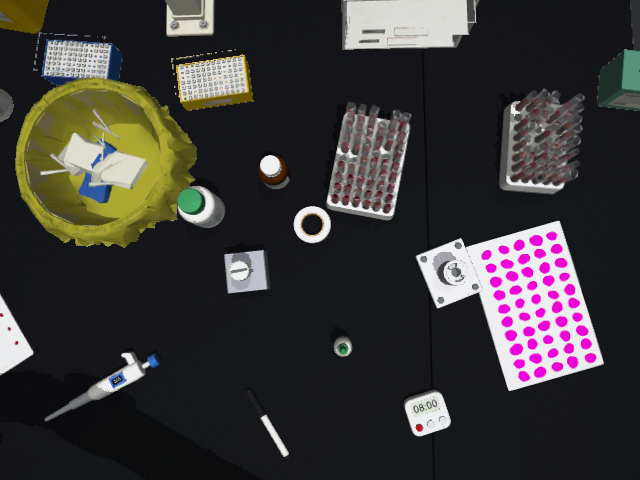

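View pics/scene0.png

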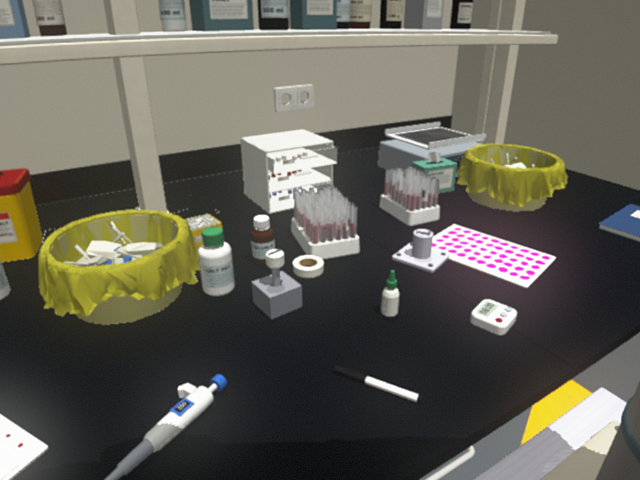

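Top view: screw head at about (240,270) with its bar, park block (246,272), boss (455,271) on the plate (449,273). The bottles are the dropper (343,347), brown (272,170) and white (200,207). Next I measure these.

```bash
cat > h.py <<'E'
from station import bot, cams
import cv2,numpy as np
def K(d): return np.array([[d["fx"],0,d["cx"]],[0,d["fy"],d["cy"]],[0,0,1]])
def ray(d,p):
    u=cv2.undistortPoints(np.array([[p]],float),K(d),np.array([d["k1"],0,0,0,0]))[0,0]
    R=np.array(d["R"]);return -R.T@np.array(d["t"]), R.T@np.array([u[0],u[1],1])
def onz(d,p,z):
    c,r=ray(d,p);return c+r*(z-c[2])/r[2]
def proj(d,X):
    return cv2.projectPoints(np.array([X],float).reshape(-1,1,3),cv2.Rodrigues(np.array(d["R"]))[0],np.array(d["t"]),K(d),np.array([d["k1"],0,0,0,0]))[0].reshape(-1,2)
def tri(*dp):
    A=np.zeros((3,3));b=np.zeros(3)
    for d,p in dp:
        c,r=ray(d,p);r=r/np.linalg.norm(r);M=np.eye(3)-np.outer(r,r);A+=M;b+=M@c
    return np.linalg.solve(A,b)
def crop(d,x,y,w,h,s): return cv2.resize(d["pixels"][y:y+h,x:x+w],None,fx=s,fy=s,interpolation=cv2.INTER_CUBIC)
E
python3 - <<'E'
from h import *
t=cams.snapshot("top");s=cams.snapshot("scene")
a=crop(t,215,245,60,55,6.6);b=crop(t,412,235,75,75,5.3)
c=crop(s,245,240,66,80,4.9);e=crop(s,385,222,66,55,5.8)
H=lambda A:cv2.copyMakeBorder(A,0,max(0,398-A.shape[0]),0,0,0)[:398]
top=np.hstack([H(a),H(b)]);print(top.shape)
cv2.imwrite("pics/c1.png",top)
cv2.imwrite("pics/c2.png",np.hstack([H(c),H(e)]))
# head top
g=t["pixels"]
def big(mask,lo):
    n,l,st,ce=cv2.connectedComponentsWithStats(mask.astype(np.uint8));return [(st[i].tolist(),ce[i].round(1).tolist()) for i in range(1,n) if st[i][4]>lo]
m=np.zeros(g.shape[:2],bool);m[248:295,218:275]=1
print(big(m&(g.min(2)>215),30)); print(big(m&(g.min(2)>110),30))
m=np.zeros(g.shape[:2],bool);m[230:312,410:482]=1
mm=m&(g.min(2)>190)&(abs(g[...,2].astype(int)-g[...,1])<15)
print(big(mm,30))
E
```

```text
(398, 794, 3)
[([230, 261, 17, 10, 98], [237.4, 265.7]), ([231, 270, 17, 10, 107], [239.5, 275.0])]
[([224, 250, 43, 43, 1486], [245.3, 271.5])]
[([417, 239, 65, 69, 2431], [454.0, 272.2])]
```

View pics/c1.png

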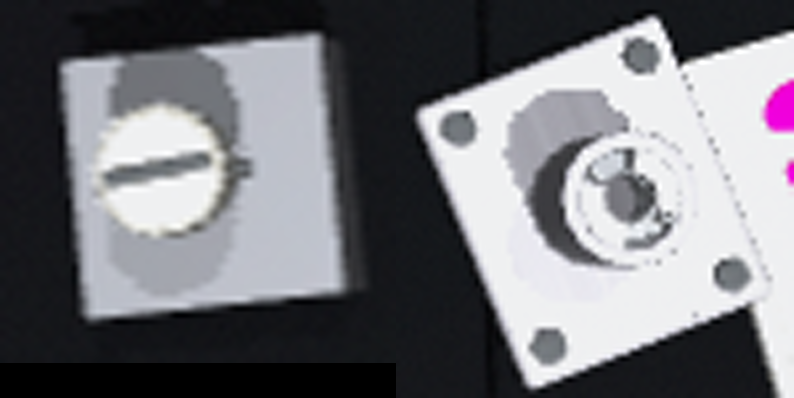

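View pics/c2.png

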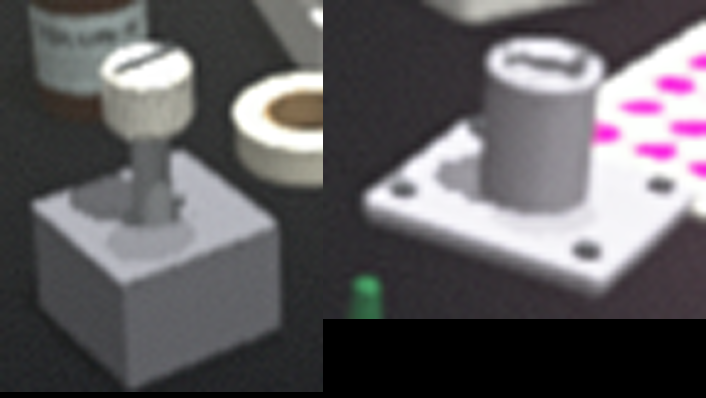

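Crop 1: head centre at about (239,270.5), bar running slightly up to the right; boss bore at about (456,272), with the gaps along the plate's long axis. Crop 2 (scene): head top at (275,254), rim centre at (423,233).

Run:
```python
from h import *
t=cams.snapshot("top");s=cams.snapshot("scene")
P=lambda x,y,f,ox,oy:((x+.5)/f-.5+ox,(y+.5)/f-.5+oy)
ht=P(161,170,6.6,215,245);b1=P(104,180,6.6,215,245);b2=P(212,158,6.6,215,245)
g=t["pixels"];m=np.zeros(g.shape[:2],np.uint8);w=(g.min(2)>205);m[255:288,222:256]=w[255:288,222:256]
pts=cv2.findNonZero(m);e=cv2.fitEllipse(cv2.convexHull(pts));print("head ell",e,ht)
rt=P(630-396,200,5.3,412,235)
hs=P(148,68,4.9,245,240);rs=P(545-323,66,5.8,385,222)
zt=.106
print("head top plane",onz(t,e[0],zt),onz(s,hs,zt),"tri",tri((t,e[0]),(s,hs)))
print("rim plane",onz(t,rt,.062),onz(s,rs,.062),"tri",tri((t,rt),(s,rs)))
A,B=onz(t,b1,zt),onz(t,b2,zt);d=A-B;print("pin ang",np.degrees(np.arctan2(d[1],d[0]))%180)
C=[onz(t,P(x-396,y,5.3,412,235),.010)[:2] for x,y in((415,108),(657,15),(770,290),(530,388))]
print("plate ctr",np.mean(C,0)); 
for i in range(4):
    d=C[(i+1)%4]-C[i];print(np.linalg.norm(d),np.degrees(np.arctan2(d[1],d[0]))%180)
bc=[onz(t,P(x,y,6.6,215,245),.044)[:2] for x,y in((60,62),(322,35),(347,290),(85,320))]
print("block ctr",np.mean(bc,0))
for n,p,z in(("dropper",(343,346),.085),("small",(270,164),.099),("white",(191,200),.122)):print(n,onz(t,p,z))
o=bot.observe();print(np.degrees(o["eef_rot"]),o["joints"])
d=cams.snapshot("wrist");print("wrist",-np.array(d["R"]).T@d["t"],np.round(d["R"],2).tolist())
```

```text
head ell ((238.10879516601562, 270.34912109375), (18.383054733276367, 19.219457626342773), 146.7584686279297) (238.96969696969697, 270.3333333333333)
head top plane [0.576758   0.14442605 0.106     ] [0.57145686 0.14583729 0.106     ] tri [0.57649946 0.14430292 0.10337052]
rim plane [ 0.56981424 -0.19267493  0.062     ] [ 0.56899204 -0.19024239  0.062     ] tri [ 0.57024682 -0.19239334  0.06099876]
pin ang 100.6505046128849
plate ctr [ 0.57104145 -0.192314  ]
0.08233954588382267 110.11427834924613
0.09334781246792939 20.502871741381966
0.08176096472948673 111.23208042810676
0.09494859731004632 20.854865980889958
block ctr [0.57677063 0.14385083]
dropper [ 0.4593335 -0.0127352  0.085    ]
small [0.74079433 0.09563378 0.099     ]
white [0.68324873 0.2127813  0.122     ]
[-1.79963868e+02  2.07074767e-04  1.63798945e+02] [-1.35382826  0.62871677  0.03847291  1.51773081 -0.02697155  0.99629362
 -0.01999857]
wrist [0.11172206 0.64364638 0.38426504] [[0.28, 0.96, 0.0], [0.93, -0.27, 0.25], [0.24, -0.07, -0.97]]
```

```bash
python3 -m inch '[[-1,-10,-6.8,0,0,0,0.16],[-1,-15,-10.2,0,0,0,0.25],[-1,-20,-13.6,0,0,0,0.33],[-1,-25,-17,0,0,0,0.42],[-1,-30,-20.5,0,0,0,0.5],[-1,-36,-24.5,0,0,0,0.6],[-1,-42,-28.6,0,0,0,0.7],[-1,-47,-32,0,0,0,0.78],[-1,-51.3,-35,0,0,0,0.834],[-1,-51.3,-35,0,0,0,0.834],[-1,-51.3,-35,0,0,0,0.834],[-1,-51.3,-35,0,0,0,0.834]]'
python3 - <<'E'
from h import *
o=bot.observe();print(o["clock"],o["tcp_pos"],np.degrees(o["eef_rot"]),o["joints"])
d=cams.snapshot("wrist");cv2.imwrite("pics/w1.png",d["pixels"])
print("pred head top",proj(d,[.5765,.1443,.106]),"tcp axis pt",proj(d,[*o["tcp_pos"][:2],.106]))
E
```

```text
clock: 1.85
tcp_pos: [0.5758, 0.1455, 0.1872]
eef_rot: [-3.141, -0.001, 2.025]
force: [-1.4, 0.7, -0.2]
gripper_width: 0.0941
gripper_force: 0.0
1.85 [0.57583763 0.1454681  0.18720924] [-1.79970939e+02 -6.14528894e-02  1.16005931e+02] [-0.47041091  0.56086977  0.27845437  1.68510976 -0.18568362  0.92225641
  0.33408096]
pred head top [[320.51235104 237.36696529]] tcp axis pt [[320.41234552 235.77691096]]
```

View pics/w1.png

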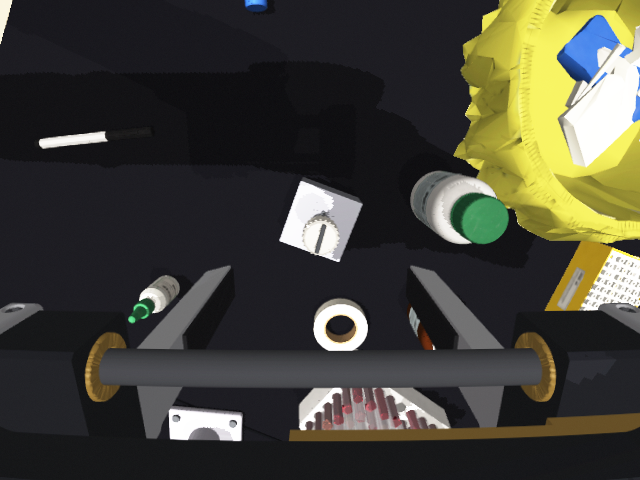

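Wrist view: head at about (320,236), matching the prediction within 1–2 px. I'll refine the head centre and bar angle, and test which way joint 7 runs.

```bash
cat > head.py <<'E'
from h import *
def head(d,z,guess,rr=30):
    g=d["pixels"];x,y=map(int,guess)
    hsv=cv2.cvtColor(g,cv2.COLOR_BGR2HSV)
    R=np.hypot(*np.mgrid[-y:480-y,-x:640-x][::-1])
    return g,hsv,R
E
python3 - <<'E'
from h import *
d=cams.snapshot("wrist");g=d["pixels"]
x0,y0=298,208;c=g[y0:y0+56,x0:x0+46]
cv2.imwrite("pics/w2.png",np.hstack([cv2.resize(c,None,fx=8,fy=8,interpolation=cv2.INTER_CUBIC)]))
m=((c[...,0].astype(int)-c[...,2]<6)&(c.min(2)>225)).astype(np.uint8)
print(m.sum())
hu=cv2.convexHull(cv2.findNonZero(m));print(cv2.fitEllipse(hu),cv2.minEnclosingCircle(hu))
E
python3 -m inch '[[-1,0,0,0,0,0,-0.15],[-1,0,0,0,0,0,-0.15]]'; python3 -c "
from station import bot;print(bot.observe()['joints'])"
```

```text
1198
((19.866682052612305, 24.680355072021484), (43.93216323852539, 76.10428619384766), 167.14381408691406) ((20.0, 27.0), 33.60069274902344)
clock: 2.2
tcp_pos: [0.5755, 0.1467, 0.1876]
eef_rot: [3.141, -0.001, 2.176]
force: [-0.1, -0.9, -0.7]
gripper_width: 0.0941
gripper_force: 0.0
[-0.44593603  0.55616212  0.23586127  1.68453148 -0.15705877  0.91953613
  0.45637777]
```

View pics/w2.png

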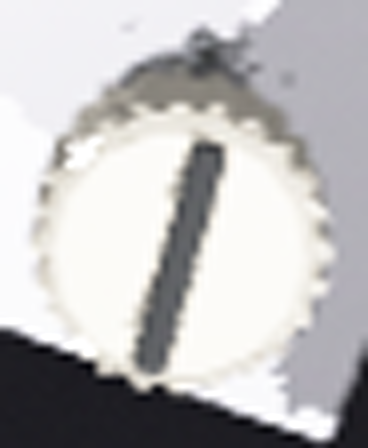

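Bar mid at (319.8,239.7), so the head is at about (0.577,0.1435), which agrees with the top camera. I descend at yaw ≈100° to leave joint 7 room for the backward turn.

```bash
python3 -m inch '[[-1,-0.3,-0.06,1,0,0,0.15],[-1,-0.3,-0.06,2,0,0,0.3],[-1,-0.3,-0.06,4,0,0,0.431],[-1,-0.3,-0.06,4,0,0,0.431],[-1,-0.3,-0.06,4,0,0,0.431],[-1,-0.3,-0.06,4,0,0,0.431]]'
python3 - <<'E'
from h import *
o=bot.observe();p=o["tcp_pos"];y=o["eef_rot"][2];d=np.array([.5768,.1438,.092])-p
print(p,np.degrees(o["eef_rot"]),"rows cm",d@[np.cos(y),np.sin(y),0]*100,d@[np.sin(y),-np.cos(y),0]*100,-d[2]*100,o["joints"][6])
E
```

```text
clock: 2.95
tcp_pos: [0.578, 0.1424, 0.1483]
eef_rot: [3.14, -0.0, 1.745]
force: [-0.1, 0.1, 0.3]
gripper_width: 0.0938
gripper_force: 0.0
[0.57801583 0.14244414 0.1483396 ] [ 1.79918542e+02 -2.25591217e-02  9.99623417e+01] rows cm 0.1545758302354167 -0.0962931997091373 5.633959819551887 0.1297706014548689
```

```bash
python3 -m inch '[[-1,0.15,-0.1,2.5,0,0,0],[-1,0.15,-0.1,4.5,0,0,0],[-1,0.15,-0.1,5.6,0,0,0],[-1,0.15,-0.1,5.6,0,0,0],[-1,0.15,-0.1,5.6,0,0,0]]'; python3 -m inch '[[0.5,0,0,0,0,0,0],[1,0,0,0,0,0,0],[1,0,0,0,0,0,0],[1,0,0,0,0,0,0],[1,0,0,0,0,0,0],[1,0,0,0,0,0,0],[1,0,0,0,0,0,0],[1,0,0,0,0,0,0]]'
```

```text
clock: 3.58
tcp_pos: [0.577, 0.1435, 0.0923]
eef_rot: [3.14, -0.0, 1.744]
force: [0.3, -0.3, -0.1]
gripper_width: 0.0943
gripper_force: 0.0
clock: 4.58
tcp_pos: [0.5762, 0.1434, 0.0914]
eef_rot: [-3.142, -0.0, 1.744]
force: [0.1, -0.1, -0.2]
gripper_width: 0.0176
gripper_force: 0.0
```

Run:
```python
from h import *
o=bot.observe();print(o["gripper_width"],o["gripper_force"],o["tcp_pos"])
w=cams.snapshot("wrist");s=cams.snapshot("scene")
a=crop(s,215,170,130,160,3);b=cv2.resize(w["pixels"][100:420,180:460],(420,480))
cv2.imwrite("pics/g1.png",np.hstack([a,cv2.resize(b,(378,480))][:2]) if a.shape[0]==480 else a)
```

```text
0.01763655187577652 0.0 [0.57624717 0.14342725 0.09144328]
```

View pics/g1.png

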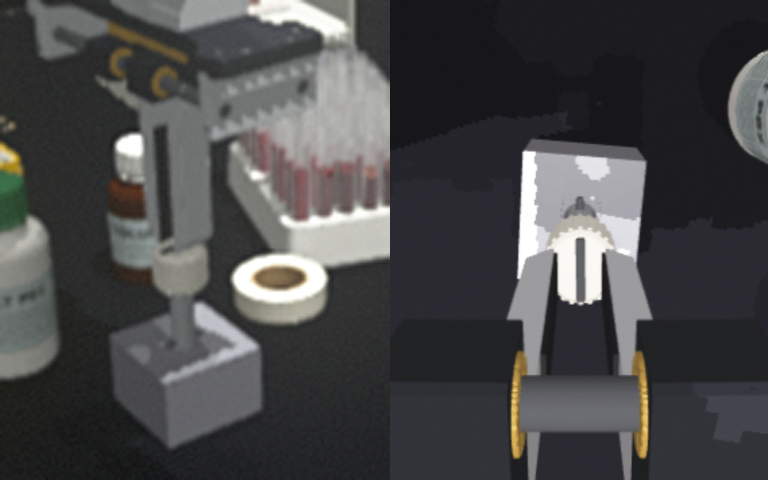

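The scene crop shows the finger ends at head-top level rather than beside the head, and the gap (17.6 mm) is narrower than the head. Checking by projection which one is displaced.

Run:
```python
from h import *
o=bot.observe();p=np.array(o["tcp_pos"]);y=o["eef_rot"][2];Y=np.array([np.sin(y),-np.cos(y),0])
for n in("wrist","scene"):
    d=cams.snapshot(n)
    for nm,z in(("tip",-.014),("tcp",0),("grasp",.005),("up30",.03)):
        print(n,nm,proj(d,[p+[0,0,z]+Y*.009,p+[0,0,z]-Y*.009]).round(0).tolist())
    print(n,"headtop",proj(d,[.5768,.1438,.106]).round(0).tolist(),"headbot",proj(d,[.5768,.1438,.082]).round(0).tolist())
```

```text
wrist tip [[335.0, 262.0], [306.0, 262.0]]
wrist tcp [[336.0, 270.0], [305.0, 270.0]]
wrist grasp [[336.0, 273.0], [305.0, 273.0]]
wrist up30 [[338.0, 290.0], [303.0, 290.0]]
wrist headtop [[321.0, 278.0]] headbot [[321.0, 264.0]]
scene tip [[273.0, 265.0], [279.0, 269.0]]
scene tcp [[272.0, 258.0], [278.0, 261.0]]
scene grasp [[272.0, 255.0], [278.0, 259.0]]
scene up30 [[271.0, 242.0], [278.0, 246.0]]
scene headtop [[275.0, 252.0]] headbot [[275.0, 264.0]]
```

```bash
python3 -m inch '[[1,0,0,0,0,0,0],[1,0,0,0,0,0,0],[1,0,0,0,0,0,0],[1,0,0,0,0,0,0]]'
python3 - <<'E'
from h import *
s=cams.snapshot("scene");w=cams.snapshot("wrist")
cv2.imwrite("pics/g2.png",np.hstack([crop(s,245,225,66,80,6),crop(w,285,225,70,80,5.7)[:456] if 0 else cv2.resize(w["pixels"][225:305,285:355],(396,480),interpolation=cv2.INTER_CUBIC)]))
E
```

```text
clock: 5.28
tcp_pos: [0.5763, 0.1435, 0.0915]
eef_rot: [3.142, -0.0, 1.744]
force: [-0.2, 0.4, 0.1]
gripper_width: 0.0005
gripper_force: 0.0
```

View pics/g2.png

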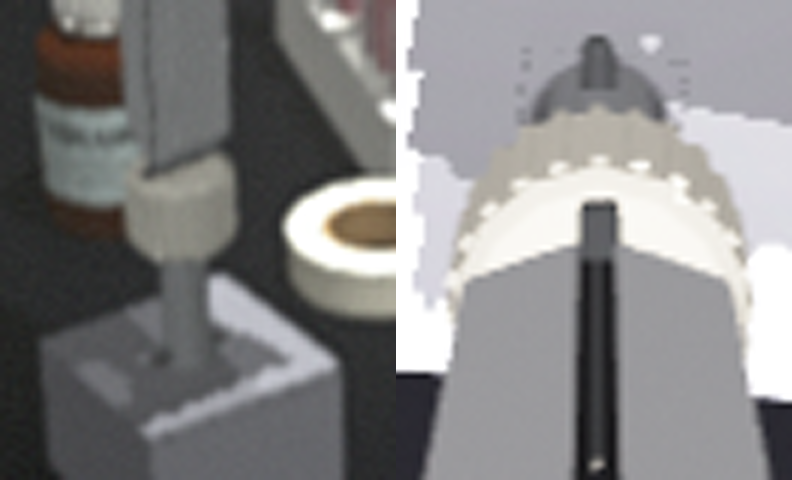

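The fingers closed fully with no force, so the grip missed: in both views the finger ends sit at head-top level. I'll open and measure where the fingertips really are.

```bash
python3 -m inch '[[-0.2,0,0,0,0,0,0],[-0.2,0,0,0,0,0,0],[-0.2,0,0,0,0,0,0],[-0.2,0,0,0,0,0,0],[-0.2,0,0,0,0,0,0],[-0.2,0,0,0,0,0,0]]'
python3 - <<'E'
from h import *
s=cams.snapshot("scene");w=cams.snapshot("wrist")
cv2.imwrite("pics/g3.png",np.hstack([crop(s,235,210,80,96,5),crop(w,250,215,140,120,4)[:480,:396] if 0 else cv2.resize(w["pixels"][220:320,260:380],(396,330),interpolation=cv2.INTER_CUBIC)[:330]][:1]+[]) if 0 else cv2.copyMakeBorder(crop(s,235,210,80,96,5),0,0,0,0,0))
o=bot.observe();p=np.array(o["tcp_pos"]);y=o["eef_rot"][2];Y=np.array([np.sin(y),-np.cos(y),0]);X=np.array([np.cos(y),np.sin(y),0]);h=o["gripper_width"]/2
for sg in(1,-1):
  for x in(.008,-.008):
    print(sg,x,((proj(s,[p+[0,0,-.014]+sg*Y*h+x*X,p+[0,0,.016]+sg*Y*h+x*X])-[235,210])*5).round(0).tolist())
E
```

```text
clock: 6.12
tcp_pos: [0.5763, 0.1435, 0.0915]
eef_rot: [-3.142, -0.0, 1.744]
force: [-0.3, -0.1, -0.1]
gripper_width: 0.0552
gripper_force: 0.0
1 0.008 [[138.0, 261.0], [133.0, 185.0]]
1 -0.008 [[175.0, 246.0], [171.0, 171.0]]
-1 0.008 [[233.0, 323.0], [229.0, 244.0]]
-1 -0.008 [[271.0, 307.0], [268.0, 229.0]]
```

View pics/g3.png

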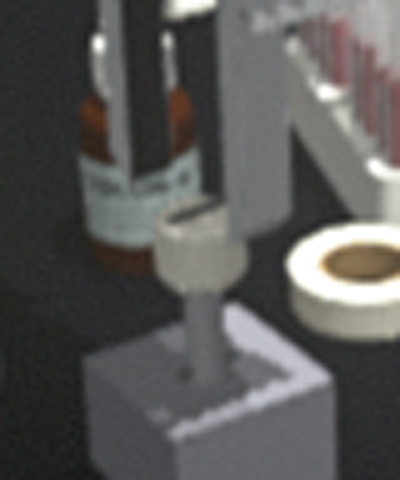

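In the scene picture the near fingertip ends at crop y≈225–242. The stated tool length predicts 307–323, so the tips are really about 30 mm higher than the state implies (tip z ≈ 0.108). Laterally they straddle the head, so I go down about 28 mm more, watching the force.

```bash
python3 -m inch '[[-0.2,0,0,0.8,0,0,0],[-0.2,0,0,1.6,0,0,0],[-0.2,0,0,2.4,0,0,0],[-0.2,0,0,2.8,0,0,0],[-0.2,0,0,2.8,0,0,0]]'
python3 - <<'E'
from h import *
s=cams.snapshot("scene");w=cams.snapshot("wrist")
a=crop(s,235,210,80,96,5);b=cv2.resize(w["pixels"][220:340,270:370],(400,480),interpolation=cv2.INTER_CUBIC)
cv2.imwrite("pics/g4.png",np.hstack([a,b]))
E
```

```text
clock: 6.85
tcp_pos: [0.576, 0.1433, 0.063]
eef_rot: [-3.141, 0.0, 1.744]
force: [0.2, 0.1, -0.2]
gripper_width: 0.0568
gripper_force: 0.0
```

View pics/g4.png

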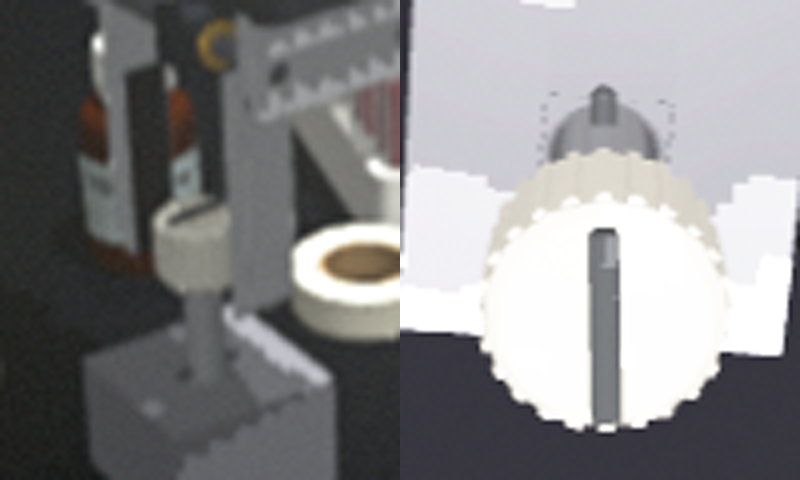

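The fingers now straddle the head in both views (wrist: head centred at about (321,300), bar vertical). Close.

```bash
python3 -m inch '[[1,0,0,0,0,0,0],[1,0,0,0,0,0,0],[1,0,0,0,0,0,0],[1,0,0,0,0,0,0],[1,0,0,0,0,0,0],[1,0,0,0,0,0,0]]'
cat > bar.py <<'E'
from h import *
# bar (dark gray) within white head in the wrist view
def bar(d,box,show=False):
    g=d["pixels"];x0,x1,y0,y1=box;c=g[y0:y1,x0:x1].astype(int)
    w=(c.min(2)>200).astype(np.uint8)
    hull=cv2.convexHull(cv2.findNonZero(w))
    n,l,st,ce=cv2.connectedComponentsWithStats(((c.max(2)<150)&(c.min(2)>50)).astype(np.uint8))
    out=[]
    for i in range(1,n):
        if st[i][4]>40:
            r=cv2.minAreaRect(cv2.findNonZero((l==i).astype(np.uint8)))
            out.append((np.round(np.array(r[0])+[x0,y0],1).tolist(),np.round(r[1],1).tolist(),round(r[2],1),int(st[i][4])))
    return out
E
python3 - <<'E'
from bar import *
w=cams.snapshot("wrist");o=bot.observe();p=o["tcp_pos"]
print(o["gripper_width"],o["gripper_force"],p,o["joints"])
print(bar(w,(285,357,268,345)))
X=np.array([np.cos(o["eef_rot"][2]),np.sin(o["eef_rot"][2]),0]);q=np.array([p[0],p[1],.106])
print(proj(w,[q,q+.005*X]))
E
```

```text
clock: 7.7
tcp_pos: [0.5765, 0.1435, 0.0636]
eef_rot: [3.141, -0.0, 1.744]
force: [-0.7, -0.3, 0.4]
gripper_width: 0.029
gripper_force: 30.0
0.02930488543769712 30.00010037678294 [0.57642517 0.14349632 0.06355859] [-0.47160014  0.72586673  0.29031246  1.79345331 -0.3121969   0.66704096
  0.16951279]
[([320.0, 310.5], [67.0, 68.0], 90.0, 1848)]
[[320.39500203 300.32137708]
 [320.40677196 290.59406347]]
```

Held: 29 mm, 30 N. The bar lies along tool x, so the pin is at ≈100°. Lift 7.5 cm.

```bash
python3 -m inch '[[1,0,0,-0.7,0,0,0],[1,0,0,-2,0,0,0],[1,0,0,-3.5,0,0,0],[1,0,0,-5,0,0,0],[1,0,0,-6.5,0,0,0],[1,0,0,-7.5,0,0,0],[1,0,0,-7.5,0,0,0],[1,0,0,-7.5,0,0,0]]'
python3 - <<'E'
from h import *
o=bot.observe();p=o["tcp_pos"];y=o["eef_rot"][2];print(o["gripper_width"],p,np.degrees(o["eef_rot"]))
d=np.array([.5700,-.1925,p[2]])-p
print("rows cm",d@[np.cos(y),np.sin(y),0]*100,d@[np.sin(y),-np.cos(y),0]*100)
t=cams.snapshot("top");s=cams.snapshot("scene")
g=s["pixels"]
# head in scene: bright blob below fingers
q=proj(s,[p[0],p[1],.094+.075])[0];x,yy=map(int,q);print("pred head ctr scene",q)
c=g[yy-25:yy+35,x-20:x+20];n,l,st,ce=cv2.connectedComponentsWithStats((c.min(2)>165).astype(np.uint8));print([(st[i].tolist(),ce[i].round(1).tolist()) for i in range(1,n) if st[i][4]>30],x-20,yy-25)
E
```

```text
clock: 8.75
tcp_pos: [0.5758, 0.1434, 0.1381]
eef_rot: [-3.141, -0.0, 1.744]
force: [-0.3, -0.2, -1.6]
gripper_width: 0.0294
gripper_force: 30.0
0.029354087573591398 [0.57583922 0.14344288 0.13807364] [-1.79948302e+02 -5.88067982e-04  9.99172426e+01]
rows cm -32.991740110224534 -6.360991520007831
pred head ctr scene [273.14354434 218.01883218]
[([33, 0, 7, 16, 96], [36.2, 7.9]), ([1, 22, 8, 9, 48], [4.5, 25.7])] 253 193
```

```bash
python3 -m inch '[[1,-2,-0.4,0,0,0,0],[1,-6,-1.2,0,0,0,0],[1,-10.5,-2,0,0,0,0],[1,-15,-2.9,0,0,0,0],[1,-19.5,-3.8,0,0,0,0],[1,-24,-4.6,0,0,0,0],[1,-28,-5.4,0,0,0,0],[1,-31,-6,0,0,0,0],[1,-32.5,-6.3,0,0,0,0],[1,-33,-6.35,0,0,0,0],[1,-33,-6.35,0,0,0,0],[1,-33,-6.35,0,0,0,0]]'
python3 - <<'E'
from h import *
o=bot.observe();p=o["tcp_pos"];print(o["joints"].round(3) if hasattr(o["joints"],"round") else o["joints"])
s=cams.snapshot("scene");w=cams.snapshot("wrist");np.savez("pics/at.npz",s=s["pixels"],w=w["pixels"])
print("scene pred tip,origin,rim",proj(s,[[p[0],p[1],.0865],[p[0],p[1],.1205],[.57,-.1925,.062]]).round(1).tolist())
print("wrist pred rim,headtop",proj(w,[[.57,-.1925,.062],[p[0],p[1],.1805]]).round(1).tolist())
g=cv2.cvtColor(s["pixels"],cv2.COLOR_BGR2GRAY)
print("cols 400..446"); 
for r in range(180,252,2): print(r,' '.join(f"{v:3d}" for v in g[r,402:446]))
E
```

```text
clock: 10.35
tcp_pos: [0.5708, -0.1908, 0.1383]
eef_rot: [-3.142, -0.001, 1.746]
force: [0.2, -0.8, -0.6]
gripper_width: 0.0291
gripper_force: 30.0
[ 0.086  0.634  0.306  1.714 -0.245  0.832  0.678]
scene pred tip,origin,rim [[423.6, 221.9], [425.2, 206.6], [423.3, 232.5]]
wrist pred rim,headtop [[318.9, 238.8], [320.4, 299.8]]
cols 400..446
180 155 148 148 150 154 156 159 165 167 163 161 151 128 110 107 106  89  78 107 131 140 131 119 117 122 133 142 146 142 126 109 106 107 107 109 110 109 107 104 110 130 145 145 144
182 155 147 139 138 147 157 161 166 169 166 161 145 123 110 106 105  88  83 105 116 124 124 132 139 146 150 150 149 147 128 111 107 108 106 108 108 108 105 105 102 130 147 147 148
184 154 145 141 140 147 151 155 162 165 165 164 153 130 111 107 100  83  91 113 121 122 123 125 128 127 129 129 131 127 111 101 105 106 108 108 106 110 108 114 142 160 164 165 167
186 154 143 142 143 141 142 148 160 164 167 163 154 147 132 111  97  79  89 113 120 121 124 126 130 132 131 132 129 118 109 105 107 109 109 108 105 108 104 116 147 163 165 164 161
188 150 144 141 141 140 139 148 161 
[... 5023 characters left out ...]
 104 178 235 228 150 102  93  88  93 100 101 108 109 113 118 123 127 132 139 143 145 146 146 146 140 141 144 136 142 174 229 252 254 254 254 254 254 253 229 183
246  46  62 104 168 231 247 248 247 245 218 149  96  96 101 105 108 113 116 121 125 130 134 142 142 144 145 148 145 145 167 186 190 199 222 244 249 246 236 223 224 223 220 220 226
248 105 137 152 158 162 163 164 183 208 190 127  92  95 101 105 108 115 118 121 125 131 137 141 143 146 144 147 143 152 218 253 255 254 254 253 251 236 194 171 154 134 127 138 180
250 156 158 157 156 154 155 151 154 151 134 100  92  99 101 107 111 116 119 124 128 133 138 141 144 146 147 145 139 153 222 248 249 249 250 250 251 250 252 254 254 250 250 253 254
```

Scene numbers: the shank (col ≈423.5) and the boss (col ≈422.7) carry the same camera bias, and the shank is ~15 mm clear of the rim. Next I refine the boss centre with the plate's four dark screw dots in the top and wrist views.

Run:
```python
from h import *
P=lambda x,y,f,ox,oy:((x+.5)/f-.5+ox,(y+.5)/f-.5+oy)
t=cams.snapshot("top");t0=cv2.imread("pics/top0.png");w=cams.snapshot("wrist");o=bot.observe();p=o["tcp_pos"];print(p)
def dot(g,q,r=9):
    x,y=map(int,np.round(q));c=cv2.cvtColor(g,cv2.COLOR_BGR2GRAY)[y-r:y+r+1,x-r:x+r+1].astype(float)
    bg=np.median(c);W=np.clip(bg-30-c,0,80);W[c<45]=0
    n,l,st,ce=cv2.connectedComponentsWithStats((W>10).astype(np.uint8))
    if n<2:return None,0
    i=min(range(1,n),key=lambda i:np.hypot(*(ce[i]-r))+(100 if st[i][4]<8 else 0));W=W*(l==i);yy,xx=np.mgrid[y-r:y+r+1,x-r:x+r+1]
    return np.array([(W*xx).sum(),(W*yy).sum()])/W.sum(),st[i][4]
T=[];
for x,y in((640,55),(457,128),(548,345),(731,274)):
    q,a=dot(t0,P(x-396,y,5.3,412,235),5);X=onz(t,q,.010);T.append(X)
    pw=proj(w,X)[0];qw,aw=dot(w["pixels"],pw) if 10<pw[1]<465 else (None,0)
    print(q.round(1),a,X.round(4),"wrist",pw.round(1),qw,aw,None if qw is None else onz(w,qw,.010).round(4))
T=np.array(T);print("ctr top",T.mean(0),(T[0]+T[2])/2,(T[1]+T[3])/2)
for a,b in((0,3),(1,2),(0,1),(3,2)):
    d=T[b]-T[a];print(a,b,np.hypot(*d[:2]),np.degrees(np.arctan2(d[1],d[0])))
g=cv2.cvtColor(w["pixels"],cv2.COLOR_BGR2GRAY)[195:285,270:370]
for k in(60,100):
    c=cv2.HoughCircles(cv2.resize(g,None,fx=4,fy=4),cv2.HOUGH_GRADIENT,1,20,param1=k,param2=25,minRadius=70,maxRadius=125)
    print(None if c is None else (c[0][:4]/4+[270,195,0]).round(1).tolist())
for r in(232,236,240,246,252,258,264,270): print(r,' '.join(str(v) for v in g[r-195,20:80:1]))
```

```text
[ 0.57069128 -0.19168835  0.13845217]
[457.6 245.1] 43 [ 0.6165 -0.2086  0.01  ] wrist [363.8 248.4] [363.5967327  249.24916388] 109 [ 0.6164 -0.2095  0.01  ]
[423.3 258.7] 40 [ 0.5945 -0.1505  0.01  ] wrist [353.3 184.7] [352.3757938 185.9316399] 109 [ 0.5938 -0.1517  0.01  ]
[440.3 299.8] 41 [ 0.5254 -0.1769  0.01  ] wrist [275.  199.8] [274.46412332 200.72906732] 118 [ 0.5251 -0.1778  0.01  ]
[474.8 286.4] 39 [ 0.5469 -0.235   0.01  ] wrist [288.3 262. ] [286.93111293 265.10501411] 144 [ 0.5461 -0.2383  0.01  ]
ctr top [ 0.57081636 -0.19272528  0.01      ] [ 0.5709484  -0.19274769  0.01      ] [ 0.57068433 -0.19270288  0.01      ]
0 3 0.07438635109445994 -159.24206778647948
1 2 0.07392474600074313 -159.03203666476935
0 1 0.062155266872021046 110.73099488560969
3 2 0.06188622248638336 110.30304786294853
[[319.6, 241.9, 26.0], [317.9, 237.1, 21.4], [323.6, 238.4, 21.0]]
[[319.6, 240.4, 24.7], [321.6, 234.1, 18.4]]
232 252 252 252 252 252 238 216 249 251 250 240 231 227 192 135 136 135 135 135 135 135 134 135 134 129 128 128 129 129 128 130 130 130 131 137 143 139 164 175 155 146 140
[... 931 characters left out ...]
181 179 179 176 203 245 252 252 252 252 252 252 252 252
258 177 243 251 252 252 252 252 252 252 252 252 252 252 252 252 235 170 172 177 165 115 81 92 85 70 72 78 90 97 93 94 97 92 84 78 73 85 93 88 74 57 214 248 246 248 251 252 252 252 252 252 252 252 252 252 252 252 252 252 252
264 125 123 123 113 228 252 252 252 252 240 221 233 200 122 91 90 90 91 92 91 92 92 92 89 90 93 92 93 93 93 93 93 93 92 92 89 89 94 92 93 93 92 93 90 90 92 91 82 144 149 192 247 252 252 252 252 252 252 252 252
270 36 11 13 214 245 199 135 113 89 89 90 89 91 92 92 90 91 93 92 111 143 158 158 132 96 97 104 118 129 135 133 127 117 106 99 103 127 151 158 136 100 92 95 91 90 92 92 91 91 89 89 89 89 89 89 195 248 222 11 12
```

Wrist and top agree: the boss centre is about 0.9 mm along −tool x and 0.3 mm along −tool y from the shank, plate x axis at 20.7°. Correct and go down to just inside the bore.

```bash
python3 -m inch '[[1,-0.09,-0.03,0.5,0,0,0],[1,-0.09,-0.03,1.2,0,0,0],[1,-0.09,-0.03,2,0,0,0],[1,-0.09,-0.03,2.4,0,0,0],[1,-0.09,-0.03,2.8,0,0,0],[1,-0.09,-0.03,3.1,0,0,0],[1,-0.09,-0.03,3.1,0,0,0]]'
```

```text
clock: 11.42
tcp_pos: [0.5703, -0.1935, 0.1073]
eef_rot: [-3.141, -0.0, 1.744]
force: [0.5, 0.7, -1.5]
gripper_width: 0.029
gripper_force: 30.0
```

Tip ~6 mm below rim level with no side force: it is in the bore. Continue.

```bash
python3 -m inch '[[1,0,0,0.5,0,0,0],[1,0,0,1,0,0,0],[1,0,0,1.5,0,0,0],[1,0,0,2,0,0,0],[1,0,0,2.2,0,0,0],[1,0,0,2.2,0,0,0]]'
```

```text
clock: 12.18
tcp_pos: [0.5703, -0.1935, 0.0853]
eef_rot: [-3.141, -0.0, 1.744]
force: [-0.2, -0.4, -1.2]
gripper_width: 0.0293
gripper_force: 30.0
```

```bash
python3 -m inch '[[1,0,0,0.1,0,0,0],[1,0,0,0.2,0,0,0],[1,0,0,0.3,0,0,0],[1,0,0,0.3,0,0,0]]'
```

```text
clock: 12.68
tcp_pos: [0.5703, -0.1935, 0.0824]
eef_rot: [-3.141, -0.0, 1.744]
force: [0.9, 0.4, -0.8]
gripper_width: 0.0289
gripper_force: 30.0
```

```bash
python3 -m inch '[[1,0,0,0.05,0,0,0],[1,0,0,0.1,0,0,0],[1,0,0,0.1,0,0,0]]';python3 -m inch '[[1,0,0,0.05,0,0,0],[1,0,0,0.1,0,0,0],[1,0,0,0.1,0,0,0]]'
```

```text
clock: 13.05
tcp_pos: [0.5705, -0.1935, 0.0816]
eef_rot: [3.141, 0.0, 1.744]
force: [-0.9, -0.1, -0.2]
gripper_width: 0.0291
gripper_force: 30.0
clock: 13.42
tcp_pos: [0.5706, -0.1938, 0.0813]
eef_rot: [3.141, 0.0, 1.744]
force: [-2.0, 0.0, 6.2]
gripper_width: 0.0293
gripper_force: 30.0
```

Contact at tcp z 0.0813 with 6 N down: the pin is on the rim. Turn backward in stages, compensating the ~0.8 mm offset between the screw axis and the TCP.

```bash
python3 -m inch '[[1,0,-0.01,0,0,0,-0.12],[1,0,-0.02,0,0,0,-0.25],[1,-0.01,-0.03,0,0,0,-0.4],[1,-0.01,-0.04,0,0,0,-0.55],[1,-0.02,-0.05,0,0,0,-0.7],[1,-0.03,-0.06,0,0,0,-0.85],[1,-0.03,-0.06,0,0,0,-0.9],[1,-0.03,-0.06,0,0,0,-0.9]]';python3 -c "
from station import bot;o=bot.observe();print(o['joints'],o['wrist_torque'])"
```

```text
clock: 14.42
tcp_pos: [0.5708, -0.1944, 0.0814]
eef_rot: [3.141, 0.002, 2.643]
force: [-0.8, 0.3, 5.4]
gripper_width: 0.0293
gripper_force: 30.0
[ 0.26875452  0.68960041  0.02095199  1.75380113 -0.02100443  0.69617914
  1.37296821] [-0.06787869  0.08197386 -0.02728432]
```

```bash
python3 -m inch '[[1,0,-0.01,0,0,0,-0.12],[1,0,-0.02,0,0,0,-0.25],[1,-0.01,-0.03,0,0,0,-0.4],[1,-0.01,-0.04,0,0,0,-0.55],[1,-0.02,-0.05,0,0,0,-0.7],[1,-0.03,-0.06,0,0,0,-0.82],[1,-0.03,-0.06,0,0,0,-0.88],[1,-0.03,-0.06,0,0,0,-0.88]]'
```

```text
clock: 15.42
tcp_pos: [0.5699, -0.1942, 0.0801]
eef_rot: [3.141, 0.0, -2.761]
force: [0.9, 1.1, -2.1]
gripper_width: 0.0294
gripper_force: 30.0
```

The push vanished and z sank to 0.0801: the pin is over the gaps. Lower it in.

```bash
python3 -m inch '[[1,0,0,0.15,0,0,0],[1,0,0,0.3,0,0,0],[1,0,0,0.45,0,0,0],[1,0,0,0.55,0,0,0],[1,0,0,0.62,0,0,0],[1,0,0,0.62,0,0,0]]'
```

```text
clock: 16.18
tcp_pos: [0.5701, -0.1944, 0.0745]
eef_rot: [-3.142, 0.001, -2.759]
force: [1.5, 2.0, 1.7]
gripper_width: 0.0291
gripper_force: 30.0
```

```bash
python3 -m inch '[[1,0,0,0.05,0,0,0],[1,0,0,0.08,0,0,0],[1,0,0,0.08,0,0,0]]'; python3 -c "
from station import bot;o=bot.observe();print(o['joints'],o['wrist_torque'])"
```

```text
clock: 16.55
tcp_pos: [0.5704, -0.1943, 0.0742]
eef_rot: [-3.141, 0.001, -2.759]
force: [-0.6, 2.9, 6.0]
gripper_width: 0.0292
gripper_force: 30.0
[ 0.42263955  0.70750841 -0.22588577  1.75340403  0.22599094  0.70488343
  2.02964176] [ 0.75328077  0.0128535  -0.01432595]
```

Bottomed at z 0.0742 with 6 N. Let it settle: open, shift 0.5 mm to centre on the screw axis, regrip.

```bash
python3 -m inch '[[-0.1,0,0,-0.05,0,0,0],[-0.1,0,0,-0.05,0,0,0],[-0.1,-0.05,0,-0.05,0,0,0],[-0.1,-0.05,0,-0.05,0,0,0],[1,-0.05,0,-0.05,0,0,0],[1,-0.05,0,-0.05,0,0,0],[1,-0.05,0,-0.05,0,0,0],[1,-0.05,0,-0.05,0,0,0],[1,-0.05,0,-0.05,0,0,0],[1,-0.05,0,-0.05,0,0,0]]'
```

```text
clock: 17.8
tcp_pos: [0.5702, -0.1944, 0.0739]
eef_rot: [3.142, -0.0, -2.759]
force: [-0.1, -0.3, -0.2]
gripper_width: 0.0294
gripper_force: 30.0
```

```bash
python3 -m inch '[[1,0,0,0.03,0,0,0.12],[1,0,0,0.06,0,0,0.25],[1,0,0,0.096,0,0,0.4],[1,0,0,0.13,0,0,0.55],[1,0,0,0.17,0,0,0.7],[1,0,0,0.17,0,0,0.7]]'; python3 -c "
from station import bot;o=bot.observe();print(o['joints'][6],o['wrist_torque'])"
```

```text
clock: 18.55
tcp_pos: [0.5704, -0.1941, 0.0722]
eef_rot: [-3.141, 0.0, 2.826]
force: [0.4, 0.9, -1.2]
gripper_width: 0.0293
gripper_force: 30.0
1.5091528791399356 [ 0.02551529 -0.02391838 -0.01562761]
```

```bash
python3 -m inch '[[1,0,0,0.04,0,0,0.15],[1,0,0,0.08,0,0,0.32],[1,0,0,0.12,0,0,0.49],[1,0,0,0.16,0,0,0.66],[1,0,0,0.2,0,0,0.83],[1,0,0,0.24,0,0,1],[1,0,0,0.28,0,0,1.17],[1,0,0,0.32,0,0,1.34],[1,0,0,0.36,0,0,1.51],[1,0,0,0.4,0,0,1.68],[1,0,0,0.43,0,0,1.8],[1,0,0,0.43,0,0,1.8]]'; python3 -c "
from station import bot;o=bot.observe();print(o['joints'][6],o['wrist_torque'])"
```

```text
clock: 20.05
tcp_pos: [0.5706, -0.1936, 0.068]
eef_rot: [-3.141, -0.001, 1.028]
force: [-0.2, 1.4, 1.7]
gripper_width: 0.0293
gripper_force: 30.0
0.185884548200288 [0.25582381 0.04537982 0.02586605]
```

```bash
python3 -m inch '[[1,0,0,0.04,0,0,0.15],[1,0,0,0.08,0,0,0.32],[1,0,0,0.12,0,0,0.49],[1,0,0,0.16,0,0,0.66],[1,0,0,0.2,0,0,0.83],[1,0,0,0.24,0,0,1],[1,0,0,0.28,0,0,1.17],[1,0,0,0.32,0,0,1.34],[1,0,0,0.36,0,0,1.51],[1,0,0,0.4,0,0,1.68],[1,0,0,0.43,0,0,1.8],[1,0,0,0.43,0,0,1.8]]'; python3 -c "
from station import bot;o=bot.observe();print(o['joints'],o['wrist_torque'])"
```

```text
clock: 21.55
tcp_pos: [0.5708, -0.1939, 0.0636]
eef_rot: [-3.141, 0.0, -0.772]
force: [1.2, 1.3, 2.3]
gripper_width: 0.0292
gripper_force: 30.0
[-0.236543    0.92836125  0.93711132  1.77774485 -0.92312319  0.94392879
 -1.23535854] [ 0.38957519 -0.32689255 -0.00668555]
```

4.3 rad down the thread with low forces. Regrip: open, turn back 2.2 rad, close.

```bash
python3 -m inch '[[-0.1,0,0,0,0,0,0],[-0.1,0,0,0,0,0,0],[-0.1,0,0,0,0,0,0],[-0.1,0,0,0,0,0,0],[-0.1,0,0,0,0,0,-0.15],[-0.1,0,0,0,0,0,-0.32],[-0.1,0,0,0,0,0,-0.49],[-0.1,0,0,0,0,0,-0.66],[-0.1,0,0,0,0,0,-0.83],[-0.1,0,0,0,0,0,-1],[-0.1,0,0,0,0,0,-1.17],[-0.1,0,0,0,0,0,-1.2]]'; python3 -m inch '[[-0.1,0,0,0,0,0,-0.17],[-0.1,0,0,0,0,0,-0.34],[-0.1,0,0,0,0,0,-0.51],[-0.1,0,0,0,0,0,-0.68],[-0.1,0,0,0,0,0,-0.85],[-0.1,0,0,0,0,0,-1],[-0.1,0,0,0,0,0,-1],[-0.1,0,0,0,0,0,-1]]'; python3 -c "
from station import bot;o=bot.observe();print(o['joints'],o['wrist_torque'])"
```

```text
clock: 23.05
tcp_pos: [0.5702, -0.1945, 0.0638]
eef_rot: [-3.141, -0.0, 0.424]
force: [0.2, -0.1, 0.7]
gripper_width: 0.0518
gripper_force: 0.0
clock: 24.05
tcp_pos: [0.5701, -0.1945, 0.0635]
eef_rot: [-3.141, 0.0, 1.42]
force: [-0.6, -0.1, 1.3]
gripper_width: 0.0518
gripper_force: 0.0
[ 0.054493    0.74791158  0.37220284  1.77031695 -0.39465216  0.69799849
  0.49161516] [-0.1091748   0.11830099 -0.02010687]
```

```bash
python3 -m inch '[[1,0.05,0.03,0,0,0,0],[1,0.05,0.03,0,0,0,0],[1,0.05,0.03,0,0,0,0],[1,0.05,0.03,0,0,0,0],[1,0.05,0.03,0,0,0,0],[1,0.05,0.03,0,0,0,0]]'; python3 -m inch '[[1,0,0,0.03,0,0,0.12],[1,0,0,0.07,0,0,0.28],[1,0,0,0.11,0,0,0.44],[1,0,0,0.15,0,0,0.61],[1,0,0,0.19,0,0,0.78],[1,0,0,0.23,0,0,0.95],[1,0,0,0.27,0,0,1.12],[1,0,0,0.31,0,0,1.29],[1,0,0,0.33,0,0,1.4],[1,0,0,0.33,0,0,1.4]]'; python3 -c "
from station import bot;o=bot.observe();print(o['joints'],o['wrist_torque'])"
```

```text
clock: 24.8
tcp_pos: [0.5707, -0.1939, 0.0636]
eef_rot: [-3.142, -0.0, 1.424]
force: [0.4, -0.6, -1.4]
gripper_width: 0.0292
gripper_force: 30.0
clock: 26.05
tcp_pos: [0.5709, -0.1941, 0.0608]
eef_rot: [3.141, -0.0, 0.025]
force: [-0.7, -0.0, 3.8]
gripper_width: 0.029
gripper_force: 30.0
[-0.1521546   0.85279606  0.74882922  1.77707554 -0.76802973  0.82960163
 -0.57147185] [ 0.12868924  0.25471758 -0.01773762]
```

```bash
python3 -m inch '[[1,0,0,0.02,0,0,0.12],[1,0,0,0.05,0,0,0.28],[1,0,0,0.09,0,0,0.44],[1,0,0,0.12,0,0,0.56],[1,0,0,0.13,0,0,0.62],[1,0,0,0.13,0,0,0.62]]'
python3 - <<'E'
from h import *
o=bot.observe();print(o['joints'],o['wrist_torque'])
p=np.array(o["tcp_pos"]);y=o["eef_rot"][2];w=cams.snapshot("wrist")
q=p+[0,0,.0425];x,v=map(int,proj(w,q)[0]);print(x,v,np.degrees(y))
g=cv2.cvtColor(w["pixels"],cv2.COLOR_BGR2GRAY)[v-36:v+36,x-36:x+36]
cv2.imwrite("pics/end.png",g)
for r in g[4::4]: print(''.join('#' if a<45 else '+' if a<150 else '-' if a<200 else '.' for a in r))
# expected bar ends for pin at 21 deg
for a in (15,21,27): print(a,proj(w,[q+.011*np.array([np.cos(np.radians(a)),np.sin(np.radians(a)),0])*k for k in(1,-1)]).round(1).tolist())
E
```

```text
clock: 26.8
tcp_pos: [0.5711, -0.1941, 0.0602]
eef_rot: [-3.141, -0.001, -0.594]
force: [-1.0, 0.8, 9.9]
gripper_width: 0.029
gripper_force: 30.0
[-0.22134512  0.91695456  0.90085052  1.77945704 -0.90210883  0.91673545
 -1.07578776] [0.34007637 0.51599973 0.07582482]
318 301 -34.03109509581537
++++++++###+++++++++++++++++++++++++++++++++++++++++++++++++++++++###+++
+++++++####++++++++++++++--+++++++--------+++++++--+++++++++++++++####++
++++++#####+++++++--++--------+--------------++-------++--++++++++#####+
+++++#####++++++++---------------------------+--------------+++++++#####
++++#####++++--------------------------------------------------+++++####
+++#####++++----++#++##++----------------------------------------+--+###
++######++----+++++++++++++##+++------------+++----+------------+++++###
+#######++++++++++++++#############++++++++++++++++++++++++++++++++++###
########++++++++++++++++++++##############+++++++++++++++++++++++++++###
########++++++++++++++++++++++++++##############+++++++++++++++++++++###
#########+++---++++-++++++----+++--++++++#++##########++----++--+++++###
#########++-++----------------------+-------++++++++++++++##+--+++######
#############++++++++++++++++++++++++++++++++++++++++#######+++++#######
#################+++++++++++++++++++++++++++++++++++++++++++############
########################++++++++++++++++++++++++++++++##################
##################################++++####+++###########################
########################################################################
15 [[301.1, 287.6], [335.9, 315.4]]
21 [[299.6, 289.3], [337.4, 313.7]]
27 [[298.3, 291.2], [338.7, 311.8]]
```

Turned 6.32 rad in total, but the push grew to 10 N. I'll relieve the push by 1 mm and measure the bar angle properly.

```bash
python3 -m inch '[[1,0,0,-0.06,0,0,0],[1,0,0,-0.1,0,0,0],[1,0,0,-0.1,0,0,0]]'
cat > fin.py <<'E'
from h import *
o=bot.observe();p=np.array(o["tcp_pos"]);y=o["eef_rot"][2];w=cams.snapshot("wrist")
print("tcp",p.round(4),"F",np.round(o["force"],1),"M",np.round(o["wrist_torque"],2))
q=p+[0,0,.0425];x,v=map(int,proj(w,q)[0])
g=cv2.GaussianBlur(cv2.cvtColor(w["pixels"],cv2.COLOR_BGR2GRAY),(3,3),0).astype(float)
pts=[]
for c in range(x-13,x+14):   # darkest ridge per column near the expected line
    e=v+ .62*(c-x); r=np.arange(int(e)-7,int(e)+8); k=np.clip(np.percentile(g[r,c],60)-15-g[r,c],0,None)
    if k.sum()>20: pts.append([c,(k*r).sum()/k.sum()])
pts=np.array(pts,np.float32)
vx,vy,cx,cy=cv2.fitLine(pts,cv2.DIST_HUBER,0,.01,.01).ravel()
W=[onz(w,(cx+k*12*vx,cy+k*12*vy),q[2]) for k in(1,-1)];d=W[1]-W[0]
print(len(pts),"bar angle",np.degrees(np.arctan2(d[1],d[0]))%180,"mid",np.round(np.mean(W,0),4))
E
python3 fin.py
```

```text
clock: 27.22
tcp_pos: [0.5709, -0.1939, 0.0603]
eef_rot: [-3.141, -0.0, -0.595]
force: [-0.2, 0.6, 4.6]
gripper_width: 0.0294
gripper_force: 30.0
tcp [ 0.5709 -0.1939  0.0603] F [-0.2  0.6  4.6] M [ 0.18  0.18 -0.01]
26 bar angle 23.97516548578388 mid [ 0.5707 -0.1938  0.1028]
```

The bar is at 24°, so the screw has turned ≈358°, but the depth lags ~1 mm (the pin has some free angle in the gap). Turn 0.25 rad further with no extra push.

```bash
python3 -m inch '[[1,0,0,0,0,0,0.08],[1,0,0,0,0,0,0.17],[1,0,0,0,0,0,0.25],[1,0,0,0,0,0,0.25],[1,0,0,0,0,0,0.25]]'; sed -i 's/\.62\*(c-x)/.95*(c-x)/' fin.py; python3 fin.py; python3 -c "
from station import bot;print(bot.observe()['joints'])"
```

```text
clock: 27.9
tcp_pos: [0.5707, -0.1938, 0.06]
eef_rot: [-3.141, 0.0, -0.845]
force: [0.3, 0.8, 3.9]
gripper_width: 0.0289
gripper_force: 30.0
tcp [ 0.5707 -0.1938  0.06  ] F [0.3 0.8 3.9] M [0.28 0.18 0.15]
26 bar angle 5.168554769773556 mid [ 0.5714 -0.1937  0.1025]
[-0.24542826  0.94508927  0.95841438  1.7803268  -0.94849546  0.95529999
 -1.28906585]
```

```bash
sed -i 's/\.95\*(c-x)/.62*(c-x)/' fin.py; python3 fin.py
python3 - <<'E'
from h import *
w=cams.snapshot("wrist");o=bot.observe();p=np.array(o["tcp_pos"]);q=p+[0,0,.0425];x,v=map(int,proj(w,q)[0])
g=cv2.cvtColor(w["pixels"],cv2.COLOR_BGR2GRAY)[v-36:v+36,x-36:x+36];g0=cv2.imread("pics/end.png",0)
for a,b in zip(g0[18:52:3],g[18:52:3]): print(''.join('#' if t<45 else '+' if t<150 else '.' for t in a),' ',''.join('#' if t<45 else '+' if t<150 else '.' for t in b))
E
```

```text
tcp [ 0.5707 -0.1938  0.06  ] F [0.1 0.2 2.7] M [0.28 0.07 0.13]
25 bar angle 7.039358463663851 mid [ 0.5698 -0.1938  0.1025]
+++++####+++..+...............................................+++++#####   +++++####+++++++++++..........................................+++++#####
++++#####++++...................................................++++####   ++++#####+++++++++++............................................++++####
+++#####++++....++#++##++........................................+..+###   +++#####++++++++++#####++........................................+..+###
++######++.....++++++++++##++..+..............+..................++++###   ++######++++++++###+++++####+++++++++++++++++++.....+.....+....++++++###
++######++++++++++++###+++++####+++++++..+++++++++++++..+++....++++++###   ++######+++++++++++#############+++++++++++++++++++++++++++++++++++++###
+#######+++++++++++++++##############++++++++++++++++++++++++++++++++###   +#######+++++++++++++++##############++++++++++++++++++++++++++++++++###
########++++++++++++++++++++##############+++++++++++++++++++++++++++###   ########++++++++++++++++++++#############++++++++++++++++++++++++++++###
########+++++++++++++++++++++++++#############+++++++++++++++++++++++###   ########+++++++++++++++++++++++++#############+++++++++++++++++++++++###
########++++++++++++++++++++++++++++++#############++++++++++++++++++###   ########+++++++++++++++++++..+++...+++#############++++++++.+++++++++###
#########+++.........++++......+....+++++++++###++#####++.......+++.+###   #########++++++++++++++++.....+.........+++++++++++++##++.......+++++###
#########++.++......................+.......++++++++++++++##+..+++######   ##########+++++++++++++++++++++++++....++..++++++###+++#####++++++######
#############++++++++++++++++..++++++++++++++++++++########+++++++######   #############++++++++++++++++++++++++++++++++++++++#########+++++#######
```

The bar kept its place in the tool frame, so the screw turned with the gripper (≈372° in all), with a low residual push and the grip firm at 30 N. Handing in.

```bash
python3 -c "
from station import bot;print(bot.sign_off())"
```

```text
the job is handed in; nothing more can be done
None
```

I handed the job in at about 28 s: the thumbscrew was seated, backed into the gaps, then turned about 372° clockwise (slightly over one turn) and is still held in the gripper. It sank about 14 mm rather than the 15 mm expected, and I did not re-check the bottles by camera, though no move was planned near them.

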